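# Seat the drip grate in its tray

## Robot

A 6-joint arm with a two-finger parallel gripper is mounted at the origin on the work surface. World frame = base frame: x ahead of the robot, y to its left, z up, the work surface at z = 0. Lengths are in m, angles in rad, forces in N, time in s.
With the tool pointing down it reaches from about 0.275 to 0.85 m from the base axis. Payload 19 kg.
Tool frame: the origin (TCP) lies at the very end of the fingers, on their centre line; the grasp point (between the pads) lies 19 mm behind it (manip.grip_depth is the distance from the TCP to the grasp point, in m); y points along the fingers, z is the direction in which the jaws open and shut, and the axes are right-handed (so a half turn about y gives the same grasp; the last joint's range is limited). The gripper opens to 85 mm and grips with 20 to 120 N. Pads are 22 mm wide; open, the fingers measure 114 mm over their backs; the gripper's body (76 mm by 85 mm) begins 54 mm behind the grasp point. The pads swing forward as they close: fully open they stand 13 mm farther back than shut.
Start: joints at [1.161, 0.15, 1.437, -0, 1.554, -0.134], TCP at [0.157, 0.553, 0.231] pointing down, gripper open.
Joint ranges: [-2.8, 2.8], [-0.68, 2.1], [0.12, 2.68], [-1.39, 4.53], [0.16, 2.79], [-2.81, 2.81]. Speed limits (rad/s): [1.89, 1.89, 2.22, 3.01, 3.01, 3.01].

## Interface

Orientations are given as a rotation vector (axis times angle).
In Python, from plant import manip gives the robot as it stands. Calls block until the motion is done:
- manip.reach(position, orientation): joint-space move of the TCP to a pose.
- manip.line_to(position, attitude=None, velocity=0.15): straight line of the TCP; attitude=None keeps the orientation; velocity is the mean speed in m/s.
- manip.set_joints(angles): joint-space move.
- manip.grip(opening, squeeze=None): opening from 0.0 (shut) to 1.0 (fully open); squeeze is the grip in N (None keeps the last); returns when the fingers have stopped.
- manip.hold(seconds).
- manip.ik(position, orientation): joint angles nearest the present ones, or None.
- manip.sense(): the state.
- manip.get_image(name): name is "scene" or "top" or "wrist"; returns a dict with "pixels" (420x560x3 uint8, red, green, blue), "fx", "fy", "cx", "cy" (pixels), "R" (3x3) and "t" (3): a world point X has camera coordinates R X + t. Camera axes: x right, y down, z forward; pixel columns grow to the right and rows downward; lengths in m; the calibration is good to about 2 mm. A picture is of the moment at which its call begins. There is no depth.
A pose or a line that the arm cannot do raises manip.PlanningError and nothing moves.
- manip.hand_in(): hands the job in, once; it reports no verdict.
Trained networks look in a picture, given as the dict that the camera call returned (one of the last four; its "shot" number tells which), for a name from the list of things; names that differ only in an ending like _2 or _b are one class to them, and where a whole thing is asked for, a point or a joint stands for the part that bears it (a point fixed in the world has none). Each returns a list of dicts, best first, with "p" (0 to 1); they miss things now and then, are a little off and sometimes report something else, mostly with a low value. They report only what shows in the picture. A call takes as long as a camera call.
- manip.look_for(picture, target): "centre" ([x, y, z] in m, in world coordinates, good to about 4 mm: the middle of the surface that is visible of it).
- manip.silhouettes(picture, target): "mask" (420x560 bool, what is visible of it).
- manip.landmark_of(picture, target): "centre" ([x, y, z] in m, in world coordinates, good to about 4 mm: a listed point, or the origin of a listed thing).
The state is a dict: "t": time; "q": joint angles; "joint_vel": joint speeds; "joint_torque": joint torques, N m; "ee_pos": TCP position; "tool_rot": TCP orientation; "ft_force": force on the tool from outside, world axes, zero at the start; "moment": the same for the moment, N m; "gripper_width": opening from 0.0 (shut) to 1.0 (fully open).
Only numpy, scipy, OpenCV 4.12 (cv2) and the standard library are available. Lean on these libraries where they do the work, as an engineer would, in place of code of your own. Each camera call takes 0.05 s, during which the arm holds its last target.

## Task

The round steel drip grate has been put back out of line and stands proud of its black tray. With the fingertips, push it round by its raised cup step until the notch in its edge is over the tray's steel locating tongue, then press it down until it is fully home, flush with the tray's rim. Do not pull the grate up, leave the other things on the counter where they stand, and take the hand clear at the end.

Things in the scene. Friction and masses are not known exactly. Their poses are not given: they have to be found in the camera images.
- grate_center (a point): The grate: a round steel plate, 150 mm across, 6 mm thick, on an upright stem about which it turns either way without end (about 2 N at 50 mm from the middle turns it; it stays where left). This point: on the turning axis, level with the plate's low upper face, 40 mm above the counter standing proud, 30 mm fully home. x axis towards the notch, z up, y left of x.
- step_face (a point): Raised cup step on the grate, 20 mm higher than the low face, flat top with drawn-on dark slots, covering the plate out to 72 mm from the axis except the part near the notch. This point: middle of its upright flat face, half-way up, 28 mm from the axis towards the notch. The face looks to +x (towards the notch, axes as the grate's) and runs 66 mm to either side along y.
- notch (a point): The one notch in the grate's edge, on the grate's +x: 18 mm wide, cut in from 75 to 60 mm from the axis. This point: its middle, 70 mm from the axis, level with the low upper face. Between the step's face and the edge the low plate is free for a fingertip; pushing the face squarely at y = +48 mm turns the grate counter-clockwise from above, at y = -48 mm clockwise.
- tongue_top (a point): Locating tongue: a steel bar 10 mm wide fixed to the tray, reaching in from the rim (93 to 64 mm from the axis); its outer end always shows at the rim, its inner end lies under the grate's edge. This point: on its top, 70 mm from the axis, 31 mm above the counter. The grate goes home only with the notch over it (4 mm to spare each side); elsewhere it stops 3 mm down.
- tray: The round black plastic tray under the grate, fixed to the counter: 190 mm across, rim 30 mm high and 17 mm wide. Origin: centre of its underside, on the turning axis. Its x axis points to the tongue.
- grate_drop (a joint): How far the grate is down its stem, m: 0 standing proud as at the start, 0.010 fully home, negative if pulled up. A rubber bush holds it at any height; about 5 N pushes it down, anywhere on the grate, without tilting.
- mug: White mug, 80 mm across, 92 mm high, handle on its +y; origin under its middle. To be left alone.
- small_cup: White cup, 64 mm across, 60 mm high; origin under its middle. To be left alone.
- cup_stack: Upturned stack of paper cups, 74 mm across, 100 mm high; origin under its middle. To be left alone.
- lid_stack: Stack of white cup lids, 86 mm across, 47 mm high; origin under its middle. To be left alone.
- sugar_jar: Glass jar with steel cap, 68 mm across, 98 mm high; origin under its middle. To be left alone.
- spoon: Steel spoon, 150 mm long, lying along its x; origin under its middle. To be left alone.

How it is judged:
By the outcome, as a careful person would: the job done as asked, in the order asked, and still so for the second after the job is handed in, with the robot touching nothing.
It also fails if it takes over 43 s, if anything falls off the work surface, if the arm or the gripper's body presses on something with over 40 N, if the wrist force passes 120 N, or if a joint passes its speed limit or range.

## Working session

There is one attempt and no reset: what is moved stays moved. The work goes in short steps, each a Python script; the robot and the scene stay as the last script left them, time stands still between calls to the robot, and variables do not carry over. Pictures are saved under pics/ and viewed, and the job is handed in when it is done.

```bash
mkdir -p pics
python3 - <<'E'
from plant import manip
import cv2
for n in ["top","scene"]:
    p=manip.get_image(n); cv2.imwrite(f"pics/{n}0.png",p["pixels"][:,:,::-1])
    for k in ["grate_center","step_face","notch","tongue_top","tray","mug","small_cup","cup_stack","lid_stack","sugar_jar","spoon"]:
        r=manip.landmark_of(p,k); print(n,k,[(x["centre"],round(x["p"],2)) for x in r[:2]])
print(manip.sense())
E
```

```text
top grate_center [([0.5797, 0.0172, 0.0384], 0.79), ([0.6095, -0.3195, 0.0001], 0.44)]
top step_face [([0.5488, -0.0105, 0.0506], 0.89)]
top notch [([0.5221, -0.0331, 0.0434], 0.56)]
top tongue_top [([0.6251, -0.0341, 0.0336], 0.36)]
top tray [([0.5736, 0.0141, 0.0004], 0.74)]
top mug [([0.4589, 0.279, 0.0018], 0.59)]
top small_cup [([0.612, 0.2854, 0.0005], 0.87)]
top cup_stack [([0.4825, -0.2915, -0.0017], 0.91)]
top lid_stack [([0.6109, -0.317, 0.0037], 0.95), ([0.4678, 0.4146, -0.0034], 0.37)]
top sugar_jar [([0.4804, -0.4274, -0.0014], 0.76), ([0.48, -0.2918, 0.0004], 0.62)]
top spoon [([0.4704, 0.412, -0.0008], 0.72)]
scene grate_center []
scene step_face [([0.5533, -0.0059, 0.0499], 0.92), ([0.6255, -0.0326, 0.0308], 0.44)]
scene notch [([0.5224, -0.0333, 0.0452], 0.63)]
scene tongue_top [([0.6268, -0.033, 0.0293], 0.43)]
scene tray [([0.5741, 0.0126, 0.0021], 0.89)]
scene mug [([0.4596, 0.2786, -0.0017], 0.71)]
scene small_cup [([0.6153, 0.2823, -0.0005], 0.86)]
scene cup_stack [([0.4819, -0.2913, 0.0005], 0.64)]
scene lid_stack [([0.6133, -0.3158, 0.0015], 0.78)]
scene sugar_jar [([0.4833, -0.4272, -0.0025], 0.62)]
scene spoon [([0.4696, 0.4125, 0.0026], 0.71)]
{'t': 1.2, 'q': array([ 1.16102045e+00,  1.50534067e-01,  1.43739706e+00, -9.24552597e-06,
        1.55380992e+00, -1.34011159e-01]), 'joint_vel': array([ 0.0001259 ,  0.00147801,  0.00030657,  0.00012452,  0.00062483,
       -0.00037776]), 'joint_torque': array([ 4.71530620e-04, -7.12823439e+01, -5.71047950e+01, -2.88401964e-06,
        1.53749741e-03,  6.49030517e-05]), 'ee_pos': array([0.15657858, 0.55323894, 0.23124862]), 'tool_rot': array([-1.56008143,  0.21648968, -0.21644094]), 'ft_force': array([ 0.5777672 , -0.0666172 ,  0.35030898]), 'moment': array([ 0.04014866, -0.0437761 ,  0.05880176]), 'gripper_width': 0.9971184883157028}
```

View pics/top0.png

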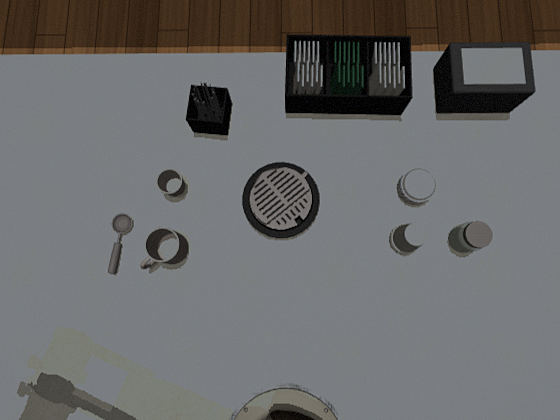

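View pics/scene0.png

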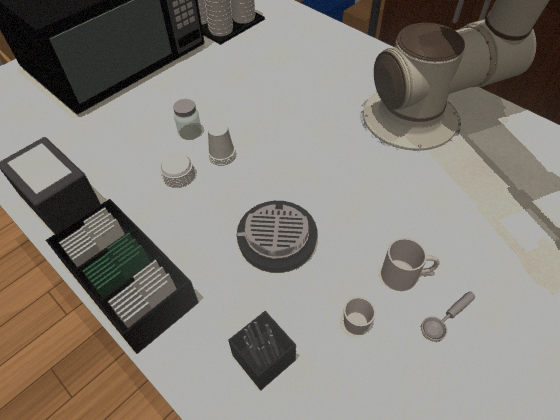

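```bash
cat > h.py <<'E'
import numpy as np
from plant import manip
from scipy.spatial.transform import Rotation as Rt
import cv2
def ori(deg):
    a=np.radians(deg); x=np.array([np.cos(a),np.sin(a),0]); y=np.array([0,0,-1.]); z=np.cross(x,y)
    return Rt.from_matrix(np.c_[x,y,z]).as_rotvec()
def tip(C,th,off,y,z):
    a=np.radians(th); return np.array([C[0]+off*np.cos(a)-y*np.sin(a),C[1]+off*np.sin(a)+y*np.cos(a),z])
def ray(p,u,v,z):
    d=p["R"].T@np.array([(u-p["cx"])/p["fx"],(v-p["cy"])/p["fy"],1]); o=-p["R"].T@p["t"]
    return o+d*(z-o[2])/d[2]
E
python3 - <<'E'
from h import *
C=[0.5745,0.0135]
for f in (0,180,90,-90):
    print(f,[(th,None if (q:=manip.ik(tip(C,th,39,48,50)*[.001,.001,.001]+[*C,0]-np.array([C[0]*.001,C[1]*.001,0]),ori(th+f))) is None else np.round(q,2)) for th in (-140,-90,-43)])
a=cv2.imread("pics/top0.png")[150:250,230:330]; cv2.imwrite("pics/c1.png",cv2.resize(a,None,fx=6,fy=6,interpolation=cv2.INTER_CUBIC))
E
```

```text
0 [(-140, array([-0.22,  0.28,  1.66,  0.  ,  1.2 ,  0.66])), (-90, array([-0.16,  0.37,  1.55,  0.  ,  1.23, -0.16])), (-43, array([-0.09,  0.39,  1.51, -0.  ,  1.24, -0.91]))]
180 [(-140, array([-0.22,  0.28,  1.66, -0.  ,  1.2 , -2.49])), (-90, None), (-43, array([-0.09,  0.39,  1.51,  0.  ,  1.24,  2.23]))]
90 [(-140, array([-0.22,  0.28,  1.66, -0.  ,  1.2 , -0.92])), (-90, array([-0.16,  0.37,  1.55,  0.  ,  1.23, -1.74])), (-43, array([-0.09,  0.39,  1.51,  0.  ,  1.24, -2.48]))]
-90 [(-140, array([-0.22,  0.28,  1.66, -0.  ,  1.2 ,  2.23])), (-90, array([-0.16,  0.37,  1.55, -0.  ,  1.23,  1.41])), (-43, array([-0.09,  0.39,  1.51,  0.  ,  1.24,  0.66]))]
```

View pics/c1.png

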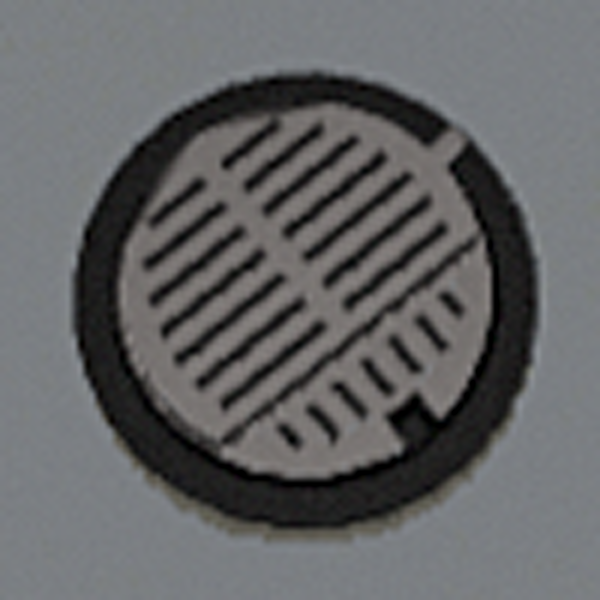

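The top crop shows the notch at about pixel (299,220), and the tongue's outer end at about (305,174). The grate needs to turn roughly 95° counter-clockwise.

Run:
```python
from h import *
p=manip.get_image("top")
for C in ([0.5745,0.0135],):
  for n,u,v,z in (("notch",415,422,.040),("tongue",450,145,.031),("face1",232,440,.06),("face2",478,238,.06)):
    X=ray(p,230+u/6-.4,150+v/6-.4,z); d=X[:2]-C; print(n,X.round(4),np.degrees(np.arctan2(d[1],d[0])).round(1),np.hypot(*d).round(4))
g=p["pixels"].astype(int).sum(2)
X=ray(p,230+306/6-.4,150+301/6-.4,.03);print("tray c",X)
X=ray(p,230+305/6-.4,150+290/6-.4,.05);print("grate c",X)
th=-138
manip.grip(0.0)
manip.reach([0.52,0.0,0.28],ori(th))
p=manip.get_image("wrist"); cv2.imwrite("pics/w1.png",p["pixels"][:,:,::-1])
for k in ["grate_center","step_face","notch","tongue_top","tray"]:
    print(k,[(x["centre"],round(x["p"],2)) for x in manip.landmark_of(p,k)[:2]])
s=manip.sense();print(s["t"],s["q"],s["gripper_width"],s["ft_force"])
```

```text
notch [ 0.5223 -0.0315  0.04  ] -139.3 0.069
tongue [ 0.6384 -0.0466  0.031 ] -43.3 0.0878
face1 [0.512  0.0401 0.06  ] 156.9 0.068
face2 [ 0.5924 -0.0562  0.06  ] -75.6 0.072
tray c [0.57355416 0.01209609 0.03      ]
grate c [0.57376088 0.01210463 0.05      ]
grate_center [([0.5749, 0.0138, 0.0439], 0.86)]
step_face [([0.5589, -0.0032, 0.0495], 0.6), ([0.5161, -0.0309, 0.0409], 0.43)]
notch [([0.5199, -0.0299, 0.0357], 0.69)]
tongue_top [([0.6278, -0.0329, 0.0281], 0.61)]
tray [([0.5723, 0.0106, 0.0011], 0.57), ([0.5578, -0.0039, 0.0511], 0.42)]
4.675 [-1.47711551e-01  2.31912894e-02  1.47799889e+00  1.06817022e-05
  1.64044103e+00  6.89493082e-01] 0.0037737550261364157 [ 0.11572892 -0.10891839  0.5213398 ]
```

View pics/w1.png

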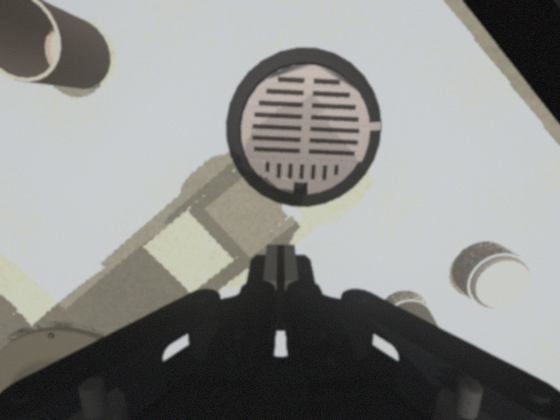

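```bash
cat >> h.py <<'E'
C=np.array([0.574,0.0125])
def st(m):
    s=manip.sense(); print(m,round(s["t"],2),s["ee_pos"].round(4),s["ft_force"].round(1))
    return s
E
python3 - <<'E'
from h import *
T=lambda th,o,y,z:tip(C,th,o/1e3,y/1e3,z/1e3)
th=-139.5
manip.reach(T(th,48,46,90),ori(th)); st("above")
manip.line_to(T(th,48,46,47),ori(th),0.12); st("down")
manip.line_to(T(th,39,46,47),ori(th),0.06); st("contact")
for t in np.linspace(th,-50,12)[1:]:
    manip.line_to(T(t,39,46,47),ori(t),0.1); st(round(t))
p=manip.get_image("top"); a=p["pixels"][150:250,230:330,::-1]; cv2.imwrite("pics/c2.png",cv2.resize(a,None,fx=6,fy=6,interpolation=cv2.INTER_CUBIC))
E
```

```text
above 5.5 [ 0.5679 -0.0536  0.0914] [-0.7  0.4  0.6]
down 6.01 [ 0.5678 -0.0536  0.0481] [ 0.4  0.6 -0.1]
contact 6.31 [ 0.5748 -0.0475  0.0476] [-0.  -0.3 -0.1]
-131 6.6 [ 0.5827 -0.0471  0.047 ] [-0.1  0.1 -0.1]
-123 6.89 [ 0.5908 -0.0453  0.0469] [-0.3  0.5  0.4]
-115 7.18 [ 0.5988 -0.0423  0.0469] [-0.3  0.6  0.4]
-107 7.47 [ 0.6063 -0.0382  0.0469] [-1.1 -0.3 -0.6]
-99 7.77 [ 0.6131 -0.0331  0.0469] [-0.3  0.2 -0.7]
-91 8.06 [ 0.6192 -0.0271  0.0469] [-0.   1.1 -0.1]
-83 8.35 [ 0.6244 -0.0203  0.0469] [ 0.7 -0.1  0.7]
-74 8.64 [ 0.6285 -0.0128  0.047 ] [ 0.3  0.7 -0.5]
-66 8.93 [ 0.6316 -0.0049  0.047 ] [ 0.5 -0.5  0.5]
-58 9.22 [0.6335 0.0034 0.047 ] [-0.3 -0.2  0.4]
-50 9.52 [0.6342 0.012  0.047 ] [-0.1  0.2 -0.4]
```

View pics/c2.png

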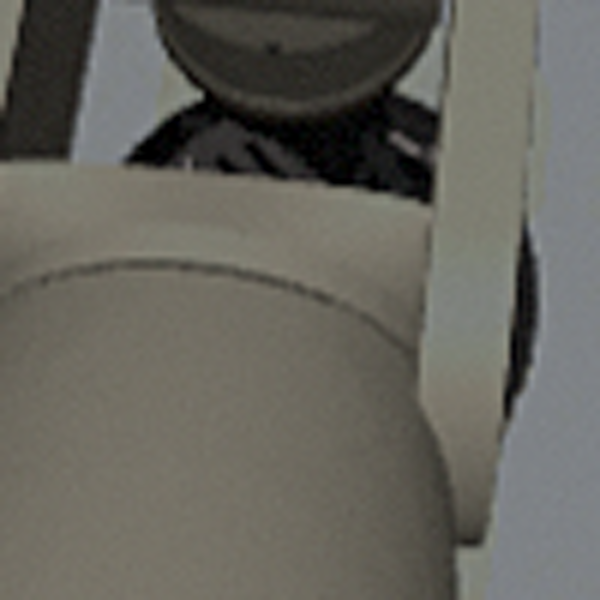

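The arm hides the grate in the top view, so I'll check the scene and wrist cameras.

Run:
```python
from h import *
p=manip.get_image("scene"); a=p["pixels"][180:290,220:340,::-1]; a=cv2.resize(a,None,fx=3.3,fy=3.3,interpolation=cv2.INTER_CUBIC)
w=manip.get_image("wrist")["pixels"][:,:,::-1]; w=cv2.resize(w,(int(560*363/420),363))[:, :]
cv2.imwrite("pics/c3.png",np.hstack([a[:363,:310],w]))
```

```text
(no output)
```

View pics/c3.png

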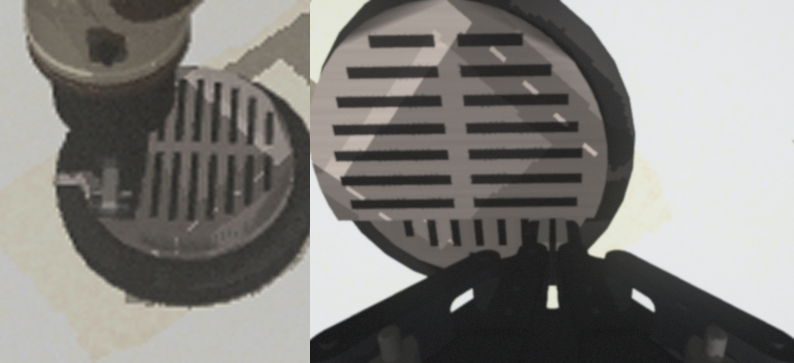

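The step face has followed the fingers. I'll back off and measure how far the grate still has to turn.

Run:
```python
from h import *
T=lambda th,o,y,z:tip(C,th,o/1e3,y/1e3,z/1e3)
th=-50
manip.line_to(T(th,46,46,47),ori(th),0.08)
manip.line_to(T(th,46,46,100),ori(th),0.2)
manip.line_to(T(th,120,0,200),ori(th),0.3); st("up")
p=manip.get_image("wrist"); cv2.imwrite("pics/w2.png",p["pixels"][:,:,::-1])
for k in ["grate_center","step_face","notch","tongue_top","tray"]:
    print(k,[(x["centre"],round(x["p"],2)) for x in manip.landmark_of(p,k)[:2]])
np.savez("w2.npz",**{k:p[k] for k in("R","t","fx","fy","cx","cy")})
```

```text
up 10.93 [ 0.6508 -0.0797  0.1991] [ 0.2  0.3 -0.1]
grate_center [([0.5765, 0.0148, 0.0411], 0.87), ([0.6278, -0.0336, 0.0285], 0.54)]
step_face [([0.6017, -0.0082, 0.0517], 0.62)]
notch [([0.6184, -0.0398, 0.035], 0.74)]
tongue_top [([0.627, -0.0303, 0.0302], 0.78), ([0.5745, 0.009, 0.0001], 0.61)]
tray [([0.5739, 0.0121, 0.0002], 0.59), ([0.6277, -0.0309, 0.0321], 0.17)]
```

View pics/w2.png

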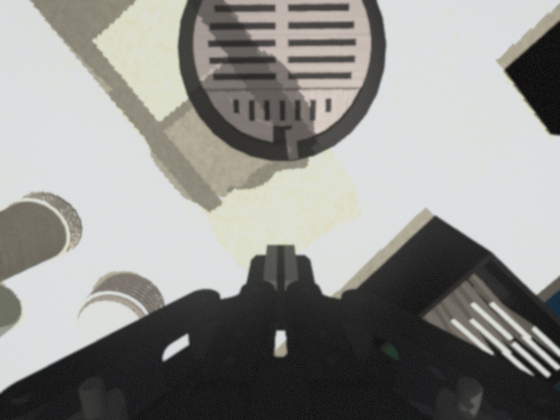

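Run:
```python
import cv2
a=cv2.imread("pics/w2.png")[80:165,225:340]; cv2.imwrite("pics/c4.png",cv2.resize(a,None,fx=6.5,fy=6.5,interpolation=cv2.INTER_CUBIC))
```

```text
(no output)
```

View pics/c4.png

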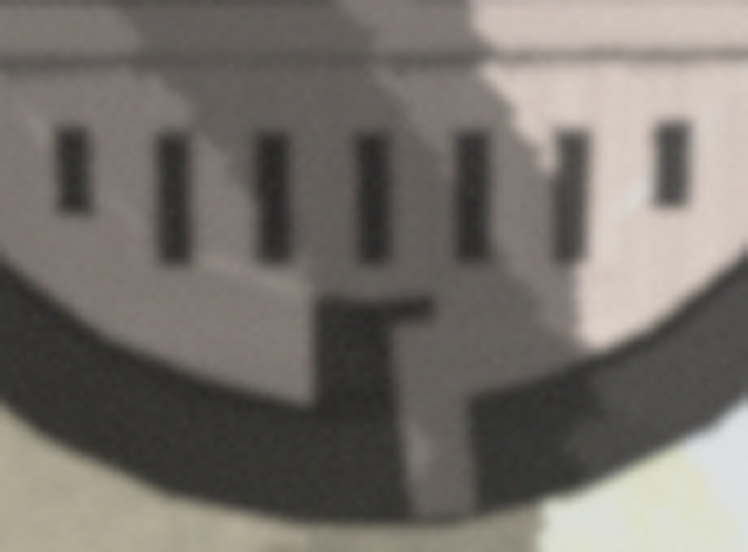

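```bash
cat > meas.py <<'E'
from h import *
def ang(X,C=C):
    d=X[:2]-C; return np.degrees(np.arctan2(d[1],d[0])).round(2),np.hypot(*d).round(4)
E
python3 - <<'E'
from meas import *
p=dict(np.load("w2.npz"))
R=lambda u,v,z: ray(p,225+u/6.5-.4,80+v/6.5-.4,z)
for n,u,v,z in (("notchL",315,400,.04),("notchLi",317,300,.04),("notchRi",433,305,.04),("tongL in",394,340,.031),("tongL out",414,515,.031),("tongR out",475,510,.031),("tongR",469,400,.031),("face a",0,63,.04),("face b",748,58,.04),("slot mid top",374,135,.04),("slotbot",374,262,.04)):
    X=R(u,v,z);print(n,X.round(4),ang(X))
a,b=R(0,63,.04),R(748,58,.04);d=b-a;print("face dir-90",np.degrees(np.arctan2(d[1],d[0])))
E
```

```text
notchL [ 0.6166 -0.0505  0.04  ] (np.float64(-55.95), np.float64(0.076))
notchLi [ 0.6078 -0.0395  0.04  ] (np.float64(-56.95), np.float64(0.062))
notchRi [ 0.621  -0.0293  0.04  ] (np.float64(-41.7), np.float64(0.0629))
tongL in [ 0.6203 -0.0369  0.031 ] (np.float64(-46.9), np.float64(0.0677))
tongL out [ 0.6393 -0.0547  0.031 ] (np.float64(-45.85), np.float64(0.0937))
tongR out [ 0.6459 -0.0482  0.031 ] (np.float64(-40.2), np.float64(0.0941))
tongR [ 0.6345 -0.0364  0.031 ] (np.float64(-38.97), np.float64(0.0778))
face a [ 0.5538 -0.0431  0.04  ] (np.float64(-109.97), np.float64(0.0592))
face b [0.6328 0.024  0.04  ] (np.float64(11.02), np.float64(0.0599))
slot mid top [ 0.5996 -0.0171  0.04  ] (np.float64(-49.09), np.float64(0.0391))
slotbot [ 0.6107 -0.0302  0.04  ] (np.float64(-49.35), np.float64(0.0563))
face dir-90 40.32331671889932
```

The grate is at about −49.4° and the tongue at −43.0°, so about 6.4° is left. The push angle I commanded came out 0.6° short of the result, so I'll command −43.6°.

Run:
```python
from meas import *
T=lambda th,o,y,z:tip(C,th,o/1e3,y/1e3,z/1e3)
th=-50
manip.line_to(T(th,47,46,100),ori(th),0.3)
manip.line_to(T(th,47,46,47),ori(th),0.15)
manip.line_to(T(th,39,46,47),ori(th),0.06)
manip.line_to(T(-43.6,39,46,47),ori(-43.6),0.05); st("pushed")
manip.hold(0.15)
th=-43.6
manip.line_to(T(th,46,46,47),ori(th),0.08)
manip.line_to(T(th,46,46,100),ori(th),0.2)
manip.line_to(T(th,120,0,200),ori(th),0.3); st("up")
p=manip.get_image("wrist"); cv2.imwrite("pics/w3.png",p["pixels"][:,:,::-1])
np.savez("w3.npz",**{k:p[k] for k in("R","t","fx","fy","cx","cy")})
a=p["pixels"][80:165,225:340,::-1]; cv2.imwrite("pics/c5.png",cv2.resize(a,None,fx=6.5,fy=6.5,interpolation=cv2.INTER_CUBIC))
```

```text
pushed 12.88 [0.6341 0.019  0.0473] [ 0.1 -0.9 -0.3]
up 14.29 [ 0.6606 -0.0706  0.199 ] [-0.3 -0.  -1.3]
```

View pics/c5.png

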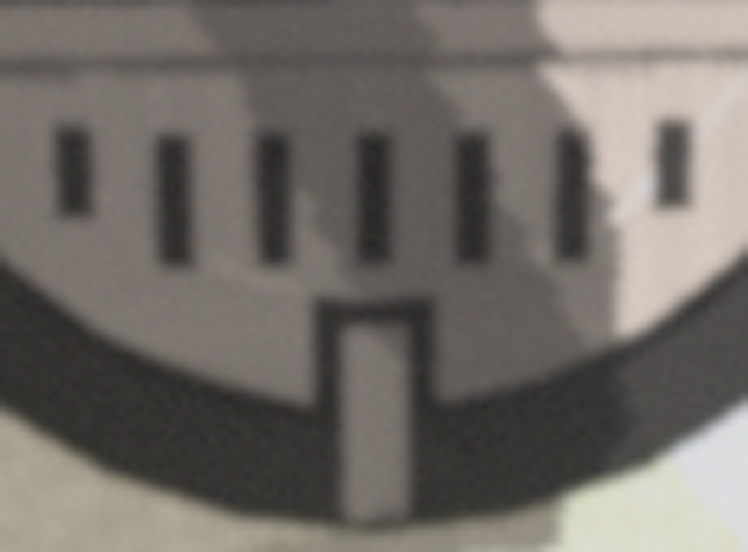

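The notch is centred on the tongue, with even gaps on both sides. Next I'll press on the middle of the step.

Run:
```python
from meas import *
th=-43.6
P=lambda z:np.array([C[0],C[1],z/1e3])
manip.line_to(P(110),ori(th),0.25)
manip.line_to(P(64),ori(th),0.12); st("near")
for z in np.arange(62,44,-1.0):
    manip.line_to(P(z),ori(th),0.03); manip.hold(0.05); s=st(z)
    if s["ft_force"][2]>30 or (z<52 and s["ft_force"][2]>25): break
manip.hold(0.3); st("held")
```

```text
near 15.62 [0.5746 0.0121 0.0645] [0.4 0.  0.7]
62.0 15.93 [0.5742 0.0125 0.0625] [0.4 0.4 0.3]
61.0 16.23 [0.574  0.0125 0.061 ] [-0.5 -0.2  0.5]
60.0 16.52 [0.574  0.0125 0.06  ] [-0.2  0.4 -0.1]
59.0 16.82 [0.574  0.0125 0.059 ] [-0.4  0.5  2.2]
58.0 17.12 [0.574  0.0125 0.058 ] [0.1 0.4 0.9]
57.0 17.43 [0.574  0.0125 0.0569] [ 0.8 -1.   1.4]
56.0 17.73 [0.574  0.0125 0.0559] [0.5 0.9 1.7]
55.0 18.02 [0.574  0.0125 0.0549] [ 1.1 -0.6  1.9]
54.0 18.32 [0.574  0.0125 0.0539] [ 0.6 -0.4  1.3]
53.0 18.62 [0.574  0.0125 0.0529] [ 0.8 -0.5  1.4]
52.0 18.93 [0.574  0.0125 0.0519] [ 0.6 -0.   1.3]
51.0 19.23 [0.574  0.0125 0.0509] [ 0.6 -0.3  1.2]
50.0 19.52 [0.574  0.0125 0.05  ] [1.4 0.2 3.1]
49.0 19.82 [0.5742 0.0125 0.0498] [-3.3  0.3 13.1]
48.0 20.12 [0.5745 0.0125 0.0496] [-6.9 -0.1 24.1]
47.0 20.43 [0.5747 0.0124 0.0494] [-10.3   0.9  34.9]
held 20.73 [0.5748 0.0125 0.0495] [-10.3   1.   35.4]
```

The fingers hit a firm stop at z = 49.5 mm, which matches fully home (the step top should be at 50 mm). I'll lift straight up, move clear and look.

Run:
```python
from meas import *
th=-43.6
manip.line_to([C[0],C[1],.051],ori(th),0.03)
manip.line_to([C[0],C[1],.14],ori(th),0.2)
T=tip(C,th,.12,0,.2)
manip.line_to(T,ori(th),0.3)
p=manip.get_image("wrist"); a=p["pixels"][0:165,165:400,::-1]; a=cv2.resize(a,None,fx=3.2,fy=3.2,interpolation=cv2.INTER_CUBIC); cv2.imwrite("pics/w4.png",a)
manip.reach([0.30,0.15,0.30],ori(-90)); st("clear")
p=manip.get_image("top"); a=p["pixels"][150:250,230:330,::-1]
q=manip.get_image("scene"); b=q["pixels"][190:280,228:328,::-1]
cv2.imwrite("pics/f.png",np.hstack([cv2.resize(a,(390,390),interpolation=2),cv2.resize(b,(400,390),interpolation=2)]))
cv2.imwrite("pics/ft.png",p["pixels"][:,:,::-1])
for k in ["grate_center","notch","tongue_top","step_face"]:
    for pp in (p,q): print(k,[(x["centre"],round(x["p"],2)) for x in manip.landmark_of(pp,k)[:1]])
st("")
```

```text
clear 23.85 [0.3003 0.1499 0.2999] [ 0.1  0.1 -0.5]
grate_center [([0.5766, 0.0148, 0.0279], 0.98)]
grate_center [([0.5733, 0.0154, 0.0368], 0.74)]
notch [([0.6281, -0.0367, 0.0312], 0.98)]
notch [([0.6254, -0.0355, 0.0332], 0.62)]
tongue_top []
tongue_top [([0.6285, -0.0304, 0.0278], 0.5)]
step_face [([0.5923, -0.0088, 0.044], 0.61)]
step_face [([0.5961, -0.0073, 0.0394], 0.8)]
 24.35 [0.3001 0.1499 0.2999] [-0.   0.5 -0.4]
```

View pics/w4.png

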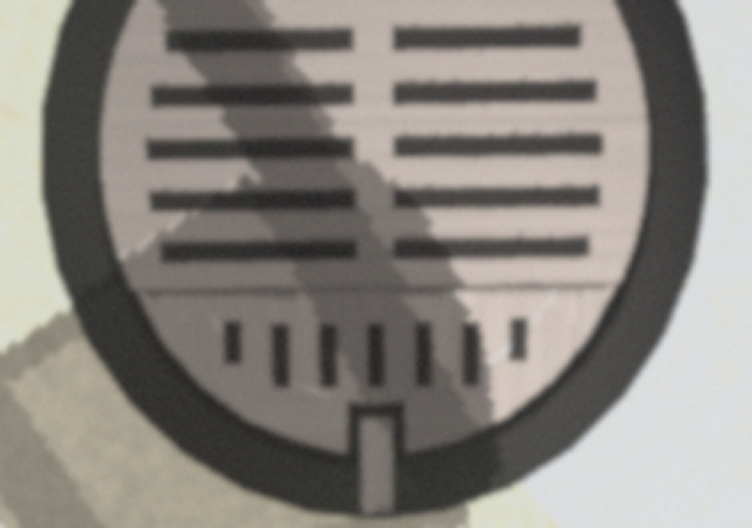

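View pics/f.png

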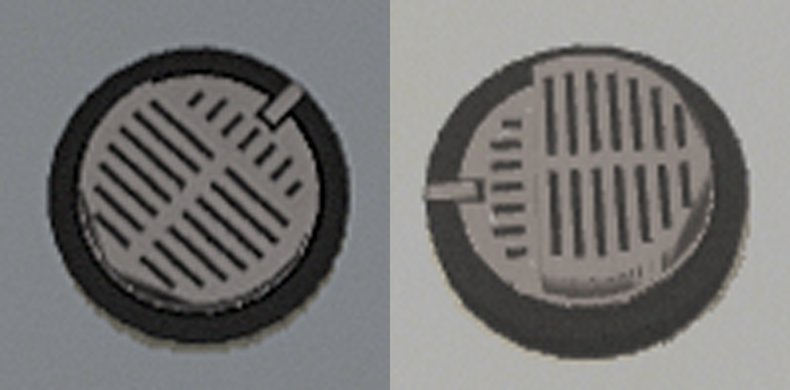

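View pics/ft.png

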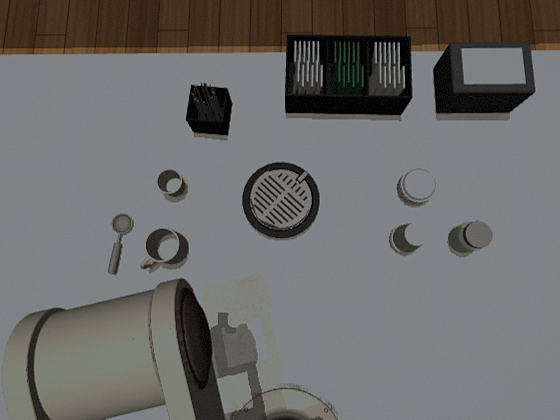

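The pictures show the grate seated, the tongue (about (305,176) in the top view) lying in the notch, the other things unmoved and the hand clear. Handing in.

```bash
python3 -c "
from plant import manip
print(manip.hand_in())"
```

```text
the job is handed in; nothing more can be done
None
```

The grate is turned into line and pressed fully home, and I handed the job in at about 24 s of the 43 s allowed.

- **Turning:** I pushed it about 96° counter-clockwise by the step face with the shut fingertips. A check partway showed 6.4° left, and after a second short push the notch was centred on the tongue with even gaps.
- **Pressing:** I pressed on the middle of the step. It went down with little force and hit a firm stop with the fingertips at about 49.5–50 mm. That matches the step top's height when home (50 mm). The press peaked at about 35 N vertical, through the fingertips.
- **Last checks:** The final pictures show the tongue sitting in the notch, the other things where they stood, and the hand clear.
- **Disagreement:** For the grate's height, the network gave 28 mm from the top camera and 37 mm from the scene camera, where 30 mm is fully home. I trusted the firm stop and the pictures over the 37 mm reading.

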